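Hold the alarm station in test on zone four

TASK

Put the alarm test station on zone 4: turn the black selector sleeve to the mark with four dots, so that it clicks in there, and leave it there. Then take the red key out of the stand, push it fully home into the key switch, working it a little if the pins stick, turn it a quarter turn clockwise and finish while still gripping it there, because the switch springs back if let go. Leave the other keys and everything else on the bench where they are.

Things in the scene. Friction and masses are not known exactly. Their poses are not given: they have to be found in the camera images.
- station: Fixed white enclosure, 150 x 260 x 47 mm (x, y, z), aluminium top. Origin at the centre of its underside on the bench, z up; its -x side faces the robot. The selector sleeve stands on it 60 mm to its +y, the key switch (steel barrel, brass face, 49 mm diameter, 32 mm tall) 60 mm to its -y. Its place and yaw change.
- dial_top (a point): Top centre of the black ribbed selector sleeve (40 mm diameter, 36 mm tall, upright axis), 87 mm above the bench; it stands on a white disc (94 mm diameter, face 51 mm up). Orange line on sleeve = pointer. On the disc 1 to 6 radial black dots mark places 1 to 6, 23 degrees apart, on the robot's side; 1 is nearest the key switch, 4 lies 11 degrees clockwise of the station's -x. Turns with sleeve.
- dial (a joint): Angle of the selector sleeve in rad, growing clockwise seen from above: 0 is place 1, then 0.4 per place, so 1.2 is place 4; stops at 0 and 2.0 (place 6). A detent pulls it into the nearest place; about 0.1 N m to click over. It starts on place 1, 2 or 3 (to within 0.06). Grip it from above across its diameter, from any side.
- keyhole (a point): Centre of the keyhole's mouth in the brass face (36 mm diameter) on top of the key switch, 79 mm above the bench; z up. The slot goes straight down 32 mm, 13.2 mm along this point's x, 5.2 mm along its y, with a flare 3 mm wider all round at the very top. Unturned, its x runs along the station's x. Turns with the lock. Three sticky pins lie 8, 14 and 20 mm deep at the slot's narrow ends.
- plug (a joint): Turn of the key switch in rad, growing clockwise as seen from above: 0 at rest (where a key goes in), stop at 1.57. A spring (0.02 N m at rest, 0.09 N m fully turned) brings it back to 0 as soon as it is let go. The key has about 6 degrees of slack in the slot either way, so it must be turned that much further than the lock.
- red_key: The key to use, upright in one of the stand's slots, blade down. Red bow 30 (its x) x 10 (y) x 38 mm tall; steel blade 12 (x) x 4 (y) mm, 27 mm long, its last 5 mm only 8 x 3. Origin at the shoulder, the centre of the bow's underside, 36 mm above the bench in the stand; z up. 30 to 50 g. Grip from above across the 10 mm. Fits the lock either way round; fully home the bow rests on the brass face.
- red_key_tip (a point): Lower end of the red key's blade, 27 mm below its origin; axes as the key. On the way into the lock each pin in turn stops the key with some 10 to 20 N and then gives; they stay pushed back, and give more easily if the key is tilted some 3 degrees to and fro towards its +x and -x while it is pushed.
- blue_key: Another key of the same shape with a blue bow, in the stand, to be left alone. Origin at its shoulder.
- yellow_key: Another key of the same shape with a yellow bow, in the stand, to be left alone. Origin at its shoulder.
- key_stand: Fixed grey block 180 x 50 x 36 mm with three slots in a row along its x, 58 mm apart, 30 mm deep, 0.7 mm play round a blade; the slots' long sides run along its x. Origin at the centre of its underside, z up.
- dome_camera: White dome camera, 110 mm diameter, 73 mm tall, loose; origin under its centre. Leave alone.
- tape_roll: Yellow tape roll lying flat, 90 mm diameter, 24 mm tall, loose; origin under its centre. Leave alone.
- screwdriver: Screwdriver with red handle, 200 mm long along its x, 26 mm thick, loose; origin under its middle. Leave alone.
- white_carton: White carton 90 x 120 x 60 mm, loose; origin under its centre. Leave alone.
- teal_carton: Teal carton 100 x 70 x 40 mm, loose; origin under its centre. Leave alone.
- bullet_camera: White cylindrical camera lying along its x, 100 mm long, 56 mm diameter, loose; origin under its centre. Leave alone.

How it is judged:
By the outcome, as a careful person would: the job done as asked, in the order asked, and still so for the second after the job is handed in, while the arm keeps its last pose, push and grip.
It also fails if it takes over 59 s, if anything falls off the work surface, if the arm or the gripper's body presses on something with over 40 N, if the wrist force passes 120 N, or if a joint passes its speed limit or range.

ROBOT

A 6-joint arm with a two-finger parallel gripper is mounted at the origin on the work surface. World frame = base frame: x ahead of the robot, y to its left, z up, the work surface at z = 0. Lengths are in m, angles in degrees, forces in N, time in s.
With the tool pointing down it reaches from about 0.325 to 0.9 m from the base axis. Payload 3.5 kg.
Tool frame: the origin (TCP) lies midway between the tips of the shut fingers; the grasp point (between the pads) lies 19 mm behind it (env.grip_depth is the distance from the TCP to the grasp point, in m); z points along the fingers, x is the direction in which the jaws open and shut, and the axes are right-handed (so a half turn about z gives the same grasp; the last joint's range is limited). The gripper opens to 85 mm and grips with 20 to 120 N. Pads are 22 mm wide; open, the fingers measure 114 mm over their backs; the gripper's body (76 mm by 85 mm) begins 54 mm behind the grasp point. The pads swing forward as they close: fully open they stand 13 mm farther back than shut.
Start: joints at [65.753, 15.837, -1.513, 72.651, 0, 84.076], TCP at [0.196, 0.593, 0.197] pointing down, gripper open.
Joint ranges: [-178.77, 178.77], [-48.84, 107.48], [-61.69, 71.31], [-111.58, 123.2], [-90, 87.43], [-180, 180]. Speed limits (degrees/s): [147.25, 147.25, 180, 180, 180, 180].

INTERFACE

Orientations are given as [roll, pitch, yaw] about the fixed x, y, z axes, in that order (R = Rz(yaw) Ry(pitch) Rx(roll)).
In Python, from bench import sensors, optics, workorder, env gives the robot as it stands.
- The arm moves only by the tool servo_tool, never from a script. Its argument "steps" is text: rows parted by semicolons, each of 5 numbers parted by spaces: the opening, from 0 (shut) to 1 (fully open), then the shift along the tool's x, y, z in mm, then the turn about the tool's z in degrees. A call has 1 to 10 rows; each row is the pose to reach, as a shift and turn from the pose commanded when the call began, along the tool's axes at that moment; what a row does not reach only later rows make up. A row lasts 1/10 s, in which the tool goes at most 50 mm and 8.59 degrees, less where a joint would pass 70% of its speed; a pose out of reach is approached as far as the arm can. A call with a gripper value outside its range is refused whole. The fingers move at their own pace and stop on an object; the grip force is fixed at half the most. Time passes only in rows, so rows that repeat a pose let the fingers close. It gives the time, the measured TCP pose, the force and the opening at its end, in the units of the state.
- sensors.get_obs(): the state, without advancing time (a new reading comes with each control period).
- optics.grab_frame(name): name is "side" or "top"; returns a dict with "color" (480x640x3 uint8, red, green, blue), "z_map" (480x640 float32, m along the optical axis (not along the pixel's ray), 0 where there is no reading), "vfov" (degrees; the focal length in pixels is half the picture's height over the tangent of half this angle, whatever the lens; pixels are square), "cx", "cy" (the principal point, pixels), "R" (3x3) and "t" (3): a world point X has camera coordinates R X + t. Camera axes: x right, y down, z forward; pixel columns grow to the right and rows downward; lengths in m; the calibration is good to about 2 mm. A picture is of the moment at which its call begins.
- workorder.finish_job(): hands the job in, once; it reports no verdict.
The state is a dict: "time": time; "joints": joint angles; "dq": joint speeds; "joint_torque": joint torques, N m; "eef_pos": TCP position; "tcp_rot": TCP orientation; "force": force on the tool from outside, world axes, zero at the start; "moment": the same for the moment, N m; "gripper_width": finger opening in m.
Only numpy, scipy, OpenCV 4.12 (cv2) and the standard library are available. Lean on these libraries where they do the work, as an engineer would, in place of code of your own. Each camera call takes 0.05 s, during which the arm holds its last target. There are 200 camera calls.

## Working session

There is one attempt and no reset: what is moved stays moved. The work goes in short steps, Python scripts to look and compute and a tool call to move; the robot and the scene stay as the last step left them, time stands still between calls to the robot, and variables do not carry over. Pictures are saved under pics/ and viewed, about 8 in all and at most 12, crops included, and the job is handed in when it is done.

Besides the shell and the picture viewer there is one more tool, called in YAML: its name, and indented under it one key for each argument. servo_tool: Moves the arm, as the interface text tells. Its arguments: {"type":"object","properties":{"steps":{"type":"string"}},"required":["steps"]}

```bash
mkdir -p pics
cat > h.py <<'E'
import numpy as np, cv2
from bench import sensors, optics, workorder, env
def grab(n):
    f=optics.grab_frame(n); f["f"]=240/np.tan(np.radians(f["vfov"]/2)); return f
def save(f,p,crop=None,s=1):
    im=f["color"][:,:,::-1]
    if crop: im=im[crop[1]:crop[3],crop[0]:crop[2]]
    cv2.imwrite(p,cv2.resize(im,None,fx=s,fy=s,interpolation=cv2.INTER_CUBIC))
def plane(f,u,v,z):
    R,t=np.array(f["R"]),np.array(f["t"]); c=-R.T@t
    d=R.T@np.array([(u-f["cx"])/f["f"],(v-f["cy"])/f["f"],1]); return c+d*(z-c[2])/d[2]
def proj(f,X):
    p=np.array(f["R"])@X+f["t"]; return p[:2]/p[2]*f["f"]+[f["cx"],f["cy"]]
def cloud(f):
    v,u=np.mgrid[:480,:640]; z=f["z_map"]
    P=np.stack([(u-f["cx"])/f["f"]*z,(v-f["cy"])/f["f"]*z,z],-1)
    return (P-f["t"])@np.array(f["R"])
E
python3 - <<'E'
from h import *
for n in("top","side"):
    f=grab(n); save(f,f"pics/{n}0.png"); R=np.array(f["R"]);print(n,f["f"],f["cx"],f["cy"],-R.T@f["t"],R.round(3).tolist())
print(sensors.get_obs(),env.grip_depth)
E
```

```text
top 509.3272546176915 304.50931474705175 243.69708706275895 [0.36745147 0.01492659 1.29411833] [[0.013, -1.0, 0.016], [-0.986, -0.016, -0.164], [0.165, -0.013, -0.986]]
side 526.8374637646233 308.22644861550395 240.09574394805287 [ 0.17415645 -0.84083887  1.14631386] [[0.892, -0.451, -0.013], [-0.346, -0.665, -0.662], [0.29, 0.595, -0.75]]
{'time': 0.1, 'joints': array([ 6.57521950e+01,  1.58771601e+01, -1.58848718e+00,  7.26530060e+01,
       -5.89263388e-04,  8.40767343e+01]), 'dq': array([ 0.12235752, -0.138523  ,  0.25323593,  0.05389333, -0.01303149,
       -0.02108185]), 'joint_torque': array([ 2.98004352e-04, -4.46707964e+01,  2.96128178e+01,  8.47203482e-03,
       -7.69349572e-05,  4.25342449e-06]), 'eef_pos': array([0.19617843, 0.59259144, 0.1954486 ]), 'tcp_rot': array([-1.79988342e+02,  1.18080627e-01,  7.16754733e+01]), 'force': array([ 0.16773312,  0.14101742, -0.1399239 ]), 'moment': array([ 0.00451644,  0.00428715, -0.00220889]), 'gripper_width': 0.08562428247802346} 0.0187
```

View pics/top0.png

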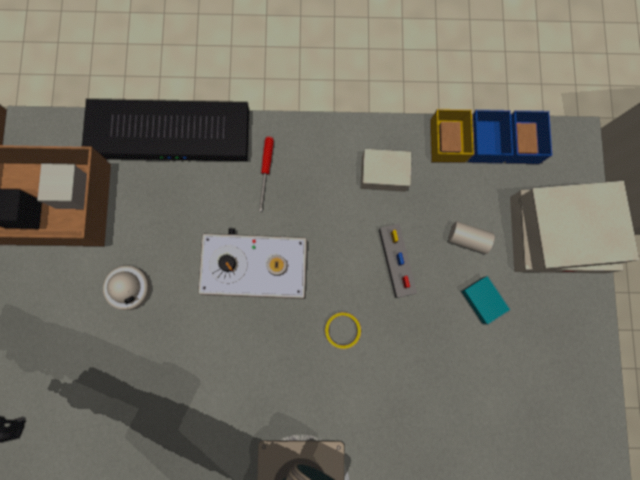

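View pics/side0.png

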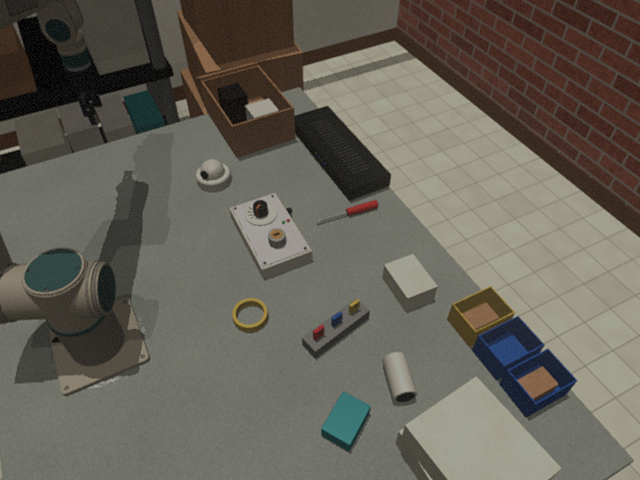

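The top view shows the station at about (252,266), with the dial at (227,263) and the key switch at (277,265). The stand is at (398,260) with the red key at (406,281); the side view agrees.

Run:
```python
from h import *
fs={n:grab(n) for n in("top","side")}
save(fs["top"],"pics/t1.png",(195,225,315,305),6)
for n,f in fs.items():
    hsv=cv2.cvtColor(f["color"],cv2.COLOR_RGB2HSV); C=cloud(f)
    roi={"top":dict(st=(195,228,312,302),kd=(370,215,425,305)),"side":dict(st=(225,190,315,280),kd=(295,295,372,360))}[n]
    def blobs(name,lo,hi,r,z):
        m=cv2.inRange(hsv,lo,hi); M=np.zeros_like(m); M[r[1]:r[3],r[0]:r[2]]=m[r[1]:r[3],r[0]:r[2]]
        k,L,S,c=cv2.connectedComponentsWithStats(M)
        for i in range(1,k):
            if S[i,4]>=5:
                v,u=np.nonzero(L==i); rect=cv2.minAreaRect(np.c_[u,v].astype(np.float32))
                print(n,name,S[i,4],c[i].round(1),"plane",plane(f,*c[i],z).round(4),"depthmed",np.median(C[L==i],0).round(4),"rect",np.round(rect[1],1),round(rect[2],1))
    blobs("red",(0,120,70),(6,255,255),roi["kd"],.074)
    blobs("yel",(20,120,70),(35,255,255),roi["kd"],.074)
    blobs("blu",(105,120,50),(130,255,255),roi["kd"],.074)
    blobs("brass/orange",(8,90,60),(32,255,255),roi["st"],.083)
    blobs("black",(0,0,0),(179,255,60),roi["st"],.087)
    r=roi["st"]; S=C[r[1]:r[3],r[0]:r[2]].reshape(-1,3)
    for a,b in((.06,.1),(.04,.056)):
        q=S[(S[:,2]>a)&(S[:,2]<b)]; print(a,len(q),np.median(q,0).round(4))
        if a==.04:
            rc=cv2.minAreaRect(q[:,:2].astype(np.float32)); print("station rect",rc)
        else:
            lab=cv2.kmeans(q[:,:2].astype(np.float32),2,None,(3,50,1e-4),5,cv2.KMEANS_PP_CENTERS); print(lab[2])
            for j in(0,1): p=q[lab[1][:,0]==j]; print(len(p),p.min(0).round(4),p.max(0).round(4))
    # stand top
    r=roi["kd"]; S=C[r[1]:r[3],r[0]:r[2]].reshape(-1,3); q=S[(S[:,2]>.03)&(S[:,2]<.042)]; print("stand",cv2.minAreaRect(q[:,:2].astype(np.float32)))
```

```text
top red 59 [406.1 281.5] plane [ 0.4827 -0.2473  0.074 ] depthmed [ 0.4838 -0.2475  0.0726] rect [11.7  5.8] 74.1
top yel 66 [394.5 235.8] plane [ 0.5942 -0.2211  0.074 ] depthmed [ 0.5943 -0.2219  0.071 ] rect [11.9  5.8] 76.0
top blu 53 [400.1 258.3] plane [ 0.5387 -0.2338  0.074 ] depthmed [ 0.5395 -0.2344  0.0718] rect [10.7  4.9] 74.1
top brass/orange 164 [276.2 264.3] plane [0.5184 0.0655 0.083 ] depthmed [0.5193 0.066  0.0786] rect [13. 14.] 90.0
top brass/orange 42 [228.4 265.7] plane [0.5133 0.1797 0.083 ] depthmed [0.5125 0.1797 0.0865] rect [10.8  4.1] 59.0
top black 34 [231.8 231. ] plane [0.597  0.1742 0.087 ] depthmed [0.6086 0.1816 0.0281] rect [5. 6.] 90.0
top black 163 [226.8 262.3] plane [0.521  0.1832 0.087 ] depthmed [0.5219 0.1849 0.0856] rect [15.6 14.8] 45.0
0.06 584 [0.5193 0.0811 0.08  ]
[[0.5183666  0.065467  ]
 [0.5206436  0.18427089]]
327 [0.4951 0.0423 0.0606] [0.542  0.0881 0.0856]
257 [0.5009 0.1653 0.0603] [0.5418 0.2048 0.0924]
0.04 5615 [0.5164 0.1271 0.0466]
station rect ((0.520684540271759, 0.125728577375412), (0.25979456305503845, 0.15020012855529
[... 900 characters left out ...]
 0.1779 0.0287] rect [6.1 3.6] 56.3
side black 19 [282.6 241.4] plane [0.5203 0.0277 0.087 ] depthmed [0.5276 0.0442 0.0672] rect [6. 4.] 90.0
side black 20 [272.8 243.6] plane [0.4937 0.0328 0.087 ] depthmed [0.4992 0.0528 0.0643] rect [10.7  4. ] 26.6
0.06 453 [0.5176 0.0785 0.0787]
[[0.5168041  0.05991672]
 [0.5189378  0.17840798]]
254 [0.4945 0.0394 0.0605] [0.5421 0.0888 0.0838]
199 [0.5    0.1621 0.0602] [0.5413 0.2056 0.0932]
0.04 3035 [0.5087 0.112  0.0469]
station rect ((0.519956111907959, 0.1242867261171341), (0.2665518820285797, 0.15040908753871918), 88.77310943603516)
stand ((0.5403791666030884, -0.23625613749027252), (0.18186818063259125, 0.05404948070645332), 12.72533893585205)
```

View pics/t1.png

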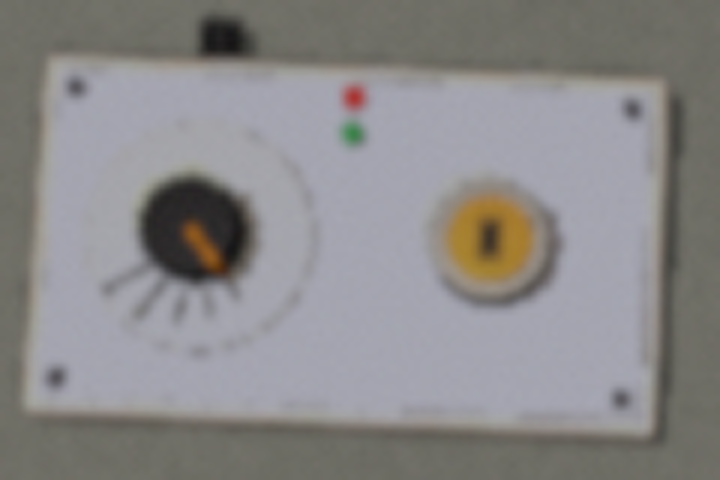

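The crop shows the pointer (tip at (222,270), sleeve centre (192,230)) on the second mark. It therefore has to go 46° clockwise, to the mark at about (182,310). The station yaw is about -1.4°. I'll start with the approach to the dial.

```bash
cat >> h.py <<'E'
def to(x,y,z,yaw=None):
    o=sensors.get_obs(); a=np.radians(o["tcp_rot"][2]); d=np.array([x,y,z])-o["eef_pos"]
    print("tool dx dy dz mm",np.round([1e3*(d[0]*np.cos(a)+d[1]*np.sin(a)),1e3*(d[0]*np.sin(a)-d[1]*np.cos(a)),-1e3*d[2]],1),
     "turn",None if yaw is None else round((o["tcp_rot"][2]-yaw+180)%360-180,2))
    print("t",o["time"],"pos",o["eef_pos"].round(4),"rot",o["tcp_rot"].round(2),"F",o["force"].round(1),"M",o["moment"].round(2),"w",round(o["gripper_width"],4))
E
python3 -c "
from h import *
to(.521,.185,.14)"
```

```text
tool dx dy dz mm [-285.   436.5   55.8] turn None
t 0.2 pos [0.1963 0.5928 0.1958] rot [-1.7999e+02  8.0000e-02  7.1670e+01] F [1.2 0.4 0.2] M [-0.02  0.02  0.01] w 0.0855
```

servo_tool:
  steps: "1 -285 436 20 0;1 -285 436 20 0;1 -285 436 20 0;1 -285 436 20 0;1 -285 436 20 0;1 -285 436 20 0;1 -285 436 20 0;1 -285 436 20 0;1 -285 436 20 0;1 -285 436 20 0"

```text
time: 1.2
eef_pos: [0.5084, 0.2005, 0.1773]
tcp_rot: [180.0, -0.0, 71.7]
force: [0.3, 1.4, -0.0]
gripper_width: 0.0851
```

```bash
python3 -c "
from h import *
to(.521,.1847,.057)"
```

```text
tool dx dy dz mm [-11.1  16.9 120.3] turn None
t 1.2 pos [0.5084 0.2005 0.1773] rot [ 1.7999e+02 -2.0000e-02  7.1670e+01] F [ 0.3  1.4 -0. ] M [ 0.07 -0.02  0.04] w 0.0851
```

servo_tool:
  steps: "1 -11 17 20 0;1 -11 17 60 0;1 -11 17 60 0;1 -11 17 60 0"

```text
time: 1.6
eef_pos: [0.5189, 0.1863, 0.1167]
tcp_rot: [-179.8, 0.1, 71.7]
force: [1.1, 0.1, -0.8]
gripper_width: 0.0852
```

```bash
python3 -c "
from h import *
to(.521,.1847,.057)"
```

```text
tool dx dy dz mm [-0.9  2.5 59.7] turn None
t 1.6 pos [0.5189 0.1863 0.1167] rot [-1.7984e+02  9.0000e-02  7.1680e+01] F [ 1.1  0.1 -0.8] M [-0.01 -0.03  0.02] w 0.0852
```

servo_tool:
  steps: "1 -1 2 30 0;1 -1 2 59 0;1 -1 2 59 0;1 -1 2 59 0"

```text
time: 2.0
eef_pos: [0.5223, 0.1857, 0.0599]
tcp_rot: [179.9, -0.0, 71.7]
force: [0.4, 0.9, -0.2]
gripper_width: 0.0856
```

```bash
python3 -c "
from h import *
to(.521,.1847,.057)
f=grab('top');save(f,'pics/t2.png',(195,225,315,305),6)"
```

```text
tool dx dy dz mm [-1.4 -0.9  2.9] turn None
t 2.0 pos [0.5223 0.1857 0.0599] rot [ 1.7994e+02 -4.0000e-02  7.1740e+01] F [ 0.4  0.9 -0.2] M [-0.04 -0.   -0.01] w 0.0856
```

Now I'll grip it, correcting by about 1 mm and 2 mm deeper, then turn 46°.

servo_tool:
  steps: "0 -1 -1 2 0;0 -1 -1 2 0;0 -1 -1 2 0;0 -1 -1 2 0;0 -1 -1 2 0;0 -1 -1 2 0;0 -1 -1 2 0;0 -1 -1 2 0"

```text
time: 2.85
eef_pos: [0.5205, 0.1843, 0.0562]
tcp_rot: [-180.0, 0.0, 71.7]
force: [-0.2, 0.5, -0.4]
gripper_width: -0.0001
```

```bash
python3 -c "
from h import *
to(.521,.1847,.057)"
```

```text
tool dx dy dz mm [ 0.6  0.3 -0.8] turn None
t 2.85 pos [0.5205 0.1843 0.0562] rot [-1.7999e+02  1.0000e-02  7.1670e+01] F [-0.2  0.5 -0.4] M [-0.02  0.04  0.  ] w -0.0001
```

```bash
python3 -c "
from h import *
f=grab('side');save(f,'pics/s3.png',(190,120,340,240),5)"
```

```text
(no output)
```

View pics/s3.png

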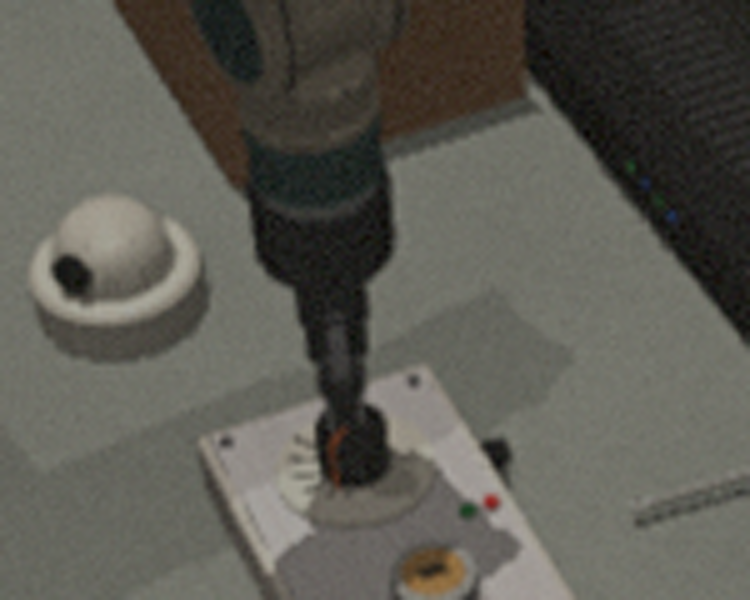

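The fingers look shut on top of or behind the sleeve, with the tip at about (345,415) in the crop, although the TCP reads as beside it. I'll check the reported pose against depth.

```bash
python3 -c "
from h import *
print(sensors.get_obs())
f=grab('side');C=cloud(f)
for z in(.056,.087,.12):print(z,(proj(f,np.array([.5205,.1843,z]))-[190,120])*5)
for v in range(170,220,3):
  u=258; print(v,u,C[v,u].round(3),f['color'][v,u])
f=grab('top');C=cloud(f);save(f,'pics/t3.png',(195,225,315,305),6)
for z in(.056,.087,.2,.3):print(z,(proj(f,np.array([.5205,.1843,z]))-[195,225])*6)
m=(abs(C[...,0]-.52)<.07)&(abs(C[...,1]-.185)<.07)&(C[...,2]>.056)
for a in np.arange(.06,.3,.02):
  q=C[m&(C[...,2]>a)&(C[...,2]<a+.02)]; print(a.round(2),len(q), q.min(0).round(3) if len(q) else '',q.max(0).round(3) if len(q) else '')
"
```

```text
{'time': 2.9, 'joints': array([ 1.27898683e+01,  1.50405457e+01, -2.07115203e+01,  5.42554023e+01,
        1.22452729e-03,  3.11128563e+01]), 'dq': array([ 0.09368628, -0.05464341,  0.0040588 , -0.08925324, -0.03901206,
        0.03053054]), 'joint_torque': array([-9.18631267e-04, -3.96998799e+01,  2.54335374e+01,  1.97525027e-03,
       -2.02689780e-04,  6.17487117e-06]), 'eef_pos': array([0.52050808, 0.18430795, 0.056272  ]), 'tcp_rot': array([-1.79992973e+02,  2.81067573e-03,  7.16770122e+01]), 'force': array([ 0.57180116, -0.17680298,  0.49488851]), 'moment': array([-0.04017356, -0.02042057,  0.01005479]), 'gripper_width': -7.566781590034289e-05}
0.056 [351.91998363 462.25880842]
0.087 [347.50221103 424.20637592]
0.12 [342.64695204 382.38565956]
170 258 [0.515 0.147 0.249] [36 33 32]
173 258 [0.515 0.151 0.235] [31 33 32]
176 258 [0.514 0.151 0.226] [19 16 17]
179 258 [0.511 0.145 0.221] [34 32 30]
182 258 [0.511 0.148 0.208] [37 37 37]
185 258 [0.51  0.147 0.199] [48 48 48]
188 258 [0.508 0.144 0.191] [60 57 55]
191 258 [0.503 0.133 0.191] [60 57 55]
194 258 [0.501 0.128 0.186] 
[... 285 characters left out ...]
18 258 [0.506 0.169 0.054] [93 86 75]
0.056 [198.21817047 234.48358925]
0.087 [187.88770276 224.73825207]
0.2 [145.37852038 184.63684265]
0.3 [ 99.88369619 141.71890187]
0.06 7 [0.501 0.173 0.066] [0.505 0.192 0.075]
0.08 9 [0.503 0.173 0.08 ] [0.507 0.185 0.089]
0.1 0  
0.12 2 [0.499 0.161 0.135] [0.502 0.169 0.14 ]
0.14 11 [0.495 0.15  0.141] [0.502 0.165 0.16 ]
0.16 39 [0.492 0.126 0.16 ] [0.518 0.156 0.18 ]
0.18 93 [0.49  0.123 0.18 ] [0.517 0.156 0.199]
0.2 29 [0.494 0.143 0.201] [0.526 0.158 0.22 ]
0.22 34 [0.486 0.147 0.22 ] [0.539 0.168 0.24 ]
0.24 38 [0.489 0.147 0.24 ] [0.537 0.162 0.259]
0.26 67 [0.491 0.147 0.26 ] [0.548 0.162 0.278]
0.28 4 [0.497 0.149 0.28 ] [0.525 0.158 0.281]
```

View pics/t3.png

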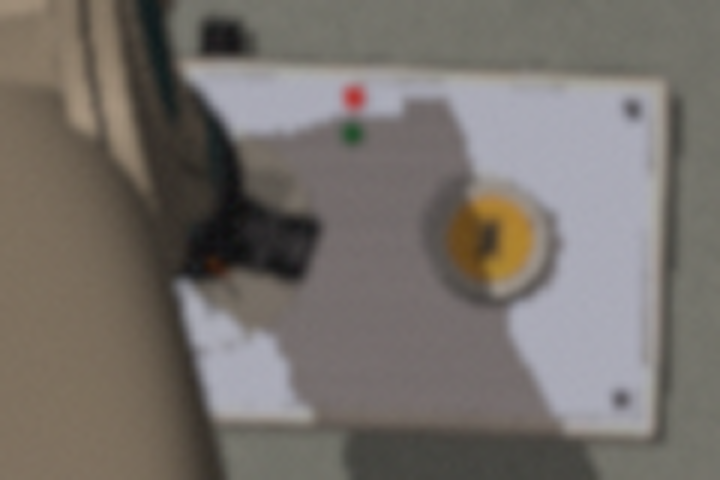

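The top view shows the wrist over the dial. Depth shows the shut fingertips just above the sleeve top (z ≈ 0.09) and the gripper body from about 0.165, while the reported TCP is 0.056. So the real TCP looks roughly 30 mm higher than reported. I'll probe gently on the sleeve top to get the offset.

servo_tool:
  steps: "0 0 0 1 0;0 0 0 2 0;0 0 0 3 0;0 0 0 3 0"

```text
time: 3.4
eef_pos: [0.5203, 0.1843, 0.0531]
tcp_rot: [-180.0, 0.0, 71.7]
force: [-0.4, -0.2, 0.1]
gripper_width: 0.0001
```

```bash
python3 -c "
from h import *
to(.521,.1847,.057)
f=grab('side');C=cloud(f)
for v in range(190,216,2):
  print(v,[tuple(C[v,u].round(3)) for u in (254,257,260,263)])
"
```

```text
tool dx dy dz mm [ 0.6  0.5 -3.9] turn None
t 3.4 pos [0.5203 0.1843 0.0531] rot [-1.7997e+02  1.0000e-02  7.1680e+01] F [-0.4 -0.2  0.1] M [0.03 0.02 0.  ] w 0.0001
190 [(np.float64(0.503), np.float64(0.164), np.float64(0.169)), (np.float64(0.503), np.float64(0.139), np.float64(0.19)), (np.float64(0.521), np.float64(0.168), np.float64(0.158)), (np.float64(0.528), np.float64(0.164), np.float64(0.159))]
192 [(np.float64(0.505), np.float64(0.174), np.float64(0.153)), (np.float64(0.501), np.float64(0.134), np.float64(0.188)), (np.float64(0.521), np.float64(0.17), np.float64(0.149)), (np.float64(0.581), np.float64(0.316), np.float64(0.0))]
194 [(np.float64(0.493), np.float64(0.139), np.float64(0.18)), (np.float64(0.501), np.float64(0.135), np.float64(0.18)), (np.float64(0.505), np.float64(0.125), np.float64(0.186)), (np.float64(0.578), np.float64(0.307), np.float64(0.001))]
196 [(np.float64(0.49), np.float64(0.131), np.float64(0.18)), (np.float64(0.497), np.float64(0.127), np.float64(0.181)), (np.float64(0.505), np.float64(0.125), np.float64(0.179)), (np.float64(0.515), np.float64(0.13),
[... 1482 characters left out ...]
3), np.float64(0.187), np.float64(0.071)), (np.float64(0.508), np.float64(0.173), np.float64(0.082)), (np.float64(0.514), np.float64(0.166), np.float64(0.085)), (np.float64(0.524), np.float64(0.169), np.float64(0.078))]
212 [(np.float64(0.501), np.float64(0.184), np.float64(0.067)), (np.float64(0.506), np.float64(0.17), np.float64(0.078)), (np.float64(0.514), np.float64(0.168), np.float64(0.076)), (np.float64(0.523), np.float64(0.167), np.float64(0.073))]
214 [(np.float64(0.501), np.float64(0.186), np.float64(0.057)), (np.float64(0.504), np.float64(0.166), np.float64(0.074)), (np.float64(0.513), np.float64(0.167), np.float64(0.069)), (np.float64(0.523), np.float64(0.169), np.float64(0.062))]
```

servo_tool:
  steps: "0 0 0 1 0;0 0 0 2 0;0 0 0 3 0;0 0 0 3 0"

```text
time: 3.85
eef_pos: [0.5208, 0.1844, 0.0522]
tcp_rot: [180.0, -0.0, 71.7]
force: [-5.0, -1.3, 11.1]
gripper_width: -0.0
```

servo_tool:
  steps: "0 0 0 1 0;0 0 0 2 0;0 0 0 2 0"

```text
time: 4.15
eef_pos: [0.521, 0.1844, 0.0521]
tcp_rot: [179.9, -0.0, 71.7]
force: [-7.8, -1.1, 22.0]
gripper_width: -0.0002
```

The tips touch the sleeve top (0.087) at reported z ≈ 0.052, so true TCP z ≈ reported + 0.035. Next I'll lift, open, and descend to reported z ≈ 0.022.

servo_tool:
  steps: "0 0 0 -25 0;1 0 0 -35 0;1 0 0 -35 0;1 0 0 -35 0;1 0 0 -35 0;1 0 0 -35 0;1 0 0 -35 0;1 0 0 -35 0;1 0 0 -35 0"

```text
time: 5.05
eef_pos: [0.5204, 0.1843, 0.0831]
tcp_rot: [-180.0, 0.0, 71.7]
force: [0.2, 0.1, -0.9]
gripper_width: 0.0851
```

```bash
python3 -c "
from h import *
to(.521,.1847,.022)"
```

```text
tool dx dy dz mm [ 0.6  0.4 61.1] turn None
t 5.05 pos [0.5204 0.1843 0.0831] rot [-1.7998e+02  1.0000e-02  7.1680e+01] F [ 0.2  0.1 -0.9] M [-0.06 -0.   -0.  ] w 0.0851
```

servo_tool:
  steps: "1 0 0 30 0;1 0 0 61 0;1 0 0 61 0;1 0 0 61 0;1 0 0 61 0"

```text
time: 5.55
eef_pos: [0.522, 0.1847, 0.0239]
tcp_rot: [179.9, -0.1, 71.7]
force: [0.3, 0.4, 0.3]
gripper_width: 0.0853
```

servo_tool:
  steps: "0 0 0 0 0;0 0 0 0 0;0 0 0 0 0;0 0 0 0 0;0 0 0 0 0;0 0 0 0 0;0 0 0 0 0"

```text
time: 6.25
eef_pos: [0.522, 0.1864, 0.0239]
tcp_rot: [179.9, -0.3, 71.7]
force: [-1.1, 4.8, 5.5]
gripper_width: 0.0384
```

```bash
python3 -c "
from h import *
to(.521,.1847,.022)"
```

```text
tool dx dy dz mm [-2.  -0.4  1.9] turn None
t 6.25 pos [0.522  0.1864 0.0239] rot [179.93  -0.29  71.73] F [-1.1  4.8  5.5] M [1.04 0.17 0.02] w 0.0384
```

servo_tool:
  steps: "0 1 0 0 4;0 2 0 0 10;0 2 0 0 16;0 2 0 0 22;0 2 0 0 28;0 2 0 0 34;0 2 0 0 40;0 2 0 0 46;0 2 0 0 47;0 2 0 0 47"

```text
time: 7.25
eef_pos: [0.5229, 0.1874, 0.0239]
tcp_rot: [-180.0, -0.2, 24.7]
force: [-0.3, 3.5, 5.5]
gripper_width: 0.0385
```

```bash
python3 -c "
from h import *
to(.521,.1847,.022)"
```

```text
tool dx dy dz mm [-2.8  1.6  1.9] turn None
t 7.25 pos [0.5229 0.1874 0.0239] rot [-179.96   -0.22   24.69] F [-0.3  3.5  5.5] M [0.58 0.05 0.06] w 0.0385
```

Turned 47°. Now I'll open, lift clear, and move toward the key stand.

servo_tool:
  steps: "1 0 0 0 0;1 0 0 0 0;1 0 0 0 0;1 0 0 0 0;1 0 0 0 0;1 0 0 -50 0;1 0 0 -100 0;1 0 0 -110 0;1 0 0 -110 0"

```text
time: 8.15
eef_pos: [0.5237, 0.1867, 0.1353]
tcp_rot: [179.9, -0.4, 24.7]
force: [0.4, -0.1, 0.6]
gripper_width: 0.0852
```

```bash
python3 -c "
from h import *
to(.483,-.248,.132,103)"
```

```text
tool dx dy dz mm [-218.5  378.1    3.3] turn -78.33
t 8.15 pos [0.5237 0.1867 0.1353] rot [179.92  -0.35  24.67] F [ 0.4 -0.1  0.6] M [-0.01  0.02  0.  ] w 0.0852
```

servo_tool:
  steps: "1 -219 378 0 -78;1 -219 378 0 -78;1 -219 378 0 -78;1 -219 378 0 -78;1 -219 378 0 -78;1 -219 378 0 -78;1 -219 378 0 -78;1 -219 378 0 -78;1 -219 378 0 -78;1 -219 378 0 -78"

```text
time: 9.15
eef_pos: [0.478, -0.2505, 0.1298]
tcp_rot: [-179.8, -0.1, 102.9]
force: [0.5, -0.5, 0.3]
gripper_width: 0.0851
```

servo_tool:
  steps: "1 0 0 0 0;1 0 0 0 0"

```text
time: 9.35
eef_pos: [0.4783, -0.2483, 0.1301]
tcp_rot: [-179.8, -0.2, 102.5]
force: [0.4, 0.1, -0.6]
gripper_width: 0.0857
```

Run:
```python
from h import *
to(.483,-.2485,.012,103)
f=grab('top'); save(f,'pics/t4.png',(195,225,315,305),6)
hsv=cv2.cvtColor(f["color"],cv2.COLOR_RGB2HSV)[225:305,195:250]
v,u=np.nonzero(cv2.inRange(hsv,(5,90,60),(25,255,255))); v+=225;u+=195
p=plane(f,u.mean(),v.mean(),.087); d=p[:2]-[.5215,.1845]; print(len(u),p,"deg toward +y from -x",np.degrees(np.arctan2(d[1],-d[0])))
```

```text
tool dx dy dz mm [ -1.2   4.5 118.1] turn -0.52
t 9.35 pos [ 0.4783 -0.2483  0.1301] rot [-179.84   -0.2   102.48] F [ 0.4  0.1 -0.6] M [0.07 0.01 0.01] w 0.0857
34 [0.51229807 0.18794414 0.087     ] deg toward +y from -x 20.52007978314905
```

View pics/t4.png

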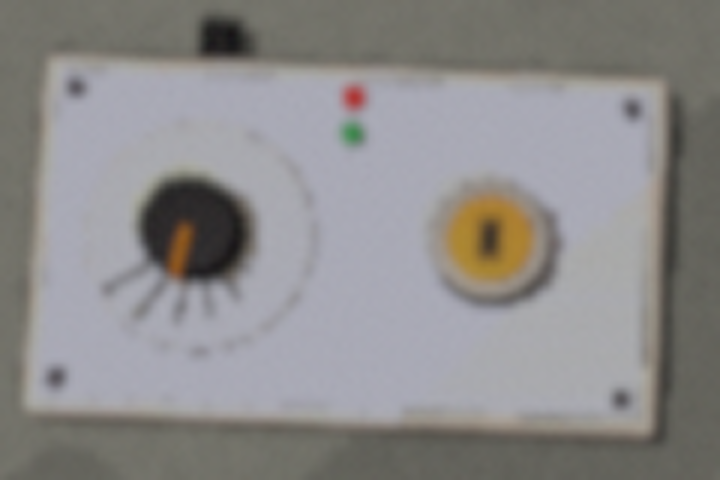

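The pointer (190,222)→(177,277), corrected for parallax, lies on the mark at (182,305). That is third from the 6-dot end, so place 4. Now the red key.

servo_tool:
  steps: "1 0 6 40 -0.4;1 0 6 80 -0.4;1 0 6 100 -0.4;1 0 6 100 -0.4;1 0 6 100 -0.4"

```text
time: 9.9
eef_pos: [0.4856, -0.2459, 0.0321]
tcp_rot: [-179.9, -0.1, 103.1]
force: [-0.5, 0.4, 0.8]
gripper_width: 0.0851
```

```bash
python3 -c "
from h import *
to(.484,-.2475,.007,103)"
```

```text
tool dx dy dz mm [-1.2 -1.9 25.1] turn 0.13
t 9.9 pos [ 0.4856 -0.2459  0.0321] rot [-1.7995e+02 -7.0000e-02  1.0313e+02] F [-0.5  0.4  0.8] M [ 0.01 -0.04  0.03] w 0.0851
```

servo_tool:
  steps: "1 -1 -2 12 0;1 -1 -2 25 0;1 -1 -2 25 0;1 -1 -2 25 0"

```text
time: 10.3
eef_pos: [0.4838, -0.2486, 0.007]
tcp_rot: [-180.0, -0.0, 103.0]
force: [1.1, 0.3, -0.1]
gripper_width: 0.0855
```

servo_tool:
  steps: "0 0 0 0 0;0 0 0 0 0;0 0 0 0 0;0 0 0 0 0;0 0 0 0 0;0 0 0 0 0;0 0 0 0 0;0 0 0 0 0"

```text
time: 11.1
eef_pos: [0.4844, -0.2491, 0.0076]
tcp_rot: [180.0, 0.0, 103.1]
force: [-0.0, -1.1, 1.4]
gripper_width: 0.009
```

```bash
python3 -c "
from h import *
to(.484,-.2475,.007,103)"
```

```text
tool dx dy dz mm [ 1.6 -0.1  0.6] turn 0.05
t 11.1 pos [ 0.4844 -0.2491  0.0076] rot [1.7998e+02 3.0000e-02 1.0305e+02] F [-0.  -1.1  1.4] M [-0.18 -0.06  0.  ] w 0.009
```

Gripped at a width of 9 mm. I'll lift straight up.

servo_tool:
  steps: "0 0 0 -20 0;0 0 0 -40 0;0 0 0 -80 0;0 0 0 -100 0;0 0 0 -100 0;0 0 0 -100 0"

```text
time: 11.7
eef_pos: [0.484, -0.2486, 0.1071]
tcp_rot: [180.0, -0.0, 103.1]
force: [0.3, -0.2, -0.2]
gripper_width: 0.0093
```

```bash
python3 -c "
from h import *
to(.5195,.0655,.108,88.6)"
```

```text
tool dx dy dz mm [298.  105.6  -0.9] turn 14.46
t 11.7 pos [ 0.484  -0.2486  0.1071] rot [ 1.8000e+02 -1.0000e-02  1.0306e+02] F [ 0.3 -0.2 -0.2] M [-0.    0.01  0.06] w 0.0093
```

servo_tool:
  steps: "0 40 14 0 2;0 80 28 0 6;0 120 42 0 10;0 160 57 0 14;0 200 71 0 14.4;0 240 85 0 14.4;0 280 100 0 14.4;0 298 105 0 14.4;0 298 105 0 14.4;0 298 105 0 14.4"

```text
time: 12.7
eef_pos: [0.5175, 0.0652, 0.1056]
tcp_rot: [-179.8, 0.0, 88.7]
force: [-0.9, -0.7, -0.5]
gripper_width: 0.0092
```

Run:
```python
from h import *
to(.5195,.0655,.108,88.6)
for n in("top","side"):
    f=grab(n); hsv=cv2.cvtColor(f["color"],cv2.COLOR_RGB2HSV); C=cloud(f)
    m=cv2.inRange(hsv,(0,110,50),(6,255,255)); d=np.linalg.norm(C-[.5195,.0655,.14],axis=2)
    v,u=np.nonzero((m>0)&(d<.06)); print(n,len(u),u.min() if len(u) else 0,u.mean(),v.mean(),C[v,u].mean(0).round(4),"hidden bow" if len(u)<10 else "")
    c=(int(proj(f,np.array([.52,.0655,.12]))[0]),int(proj(f,np.array([.52,.0655,.12]))[1])); print(c)
    save(f,f'pics/{n}5.png',(c[0]-50,c[1]-40,c[0]+50,c[1]+40),4)
a=cv2.imread('pics/top5.png');b=cv2.imread('pics/side5.png');cv2.imwrite('pics/b5.png',np.hstack([a,b]))
```

```text
tool dx dy dz mm [ 0.3  2.  -2.4] turn 0.12
t 12.7 pos [0.5175 0.0652 0.1056] rot [-1.798e+02  4.000e-02  8.872e+01] F [-0.9 -0.7 -0.5] M [-0.02 -0.03  0.02] w 0.0092
top 0 0 nan nan [nan nan nan] hidden bow
(275, 261)
side 14 269 269.7142857142857 215.57142857142858 [0.5039 0.0631 0.1618] 
(275, 223)<stdin>:6: RuntimeWarning: Mean of empty slice.
  ret = ret.dtype.type(ret / rcount)
  ret = um.true_divide(
```

View pics/b5.png

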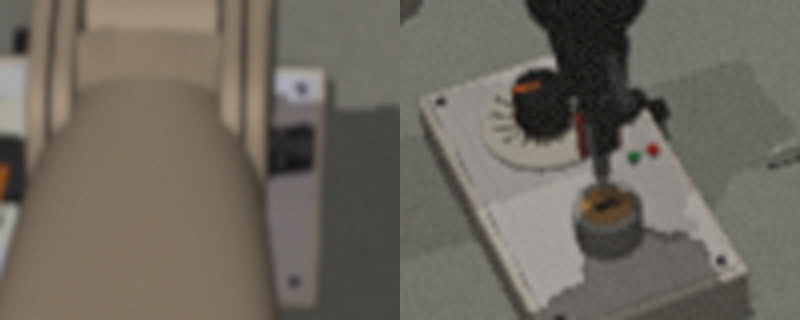

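The side view shows the blade tip at about (602,182) in the panel, just over the keyhole at (605,205). The pickup position agrees with the stand geometry to within 0.2 mm, so I'll use lock target (0.519, 0.066) and go down to just above the face.

```bash
python3 -c "
from h import *
to(.519,.066,.084,88.6)"
```

```text
tool dx dy dz mm [ 1.7  0.8 22.3] turn -0.0
t 12.8 pos [0.5182 0.0643 0.1063] rot [-1.7988e+02  3.0000e-02  8.8600e+01] F [ 0.1  0.5 -0.2] M [-0.02 -0.01  0.02] w 0.009
```

servo_tool:
  steps: "0 0 0 0 0;0 0 0 0 0"

```text
time: 13.0
eef_pos: [0.519, 0.0642, 0.1072]
tcp_rot: [-180.0, 0.0, 88.6]
force: [0.5, -0.5, 0.8]
gripper_width: 0.0096
```

```bash
python3 -c "
from h import *
to(.519,.066,.084,88.6)"
```

```text
tool dx dy dz mm [ 1.8 -0.1 23.2] turn -0.04
t 13.0 pos [0.519  0.0642 0.1072] rot [-179.99    0.     88.56] F [ 0.5 -0.5  0.8] M [ 0.03  0.03 -0.05] w 0.0096
```

servo_tool:
  steps: "0 1.5 0 10 0;0 1.5 0 20 0;0 1.5 0 25 0;0 1.5 0 29 0;0 1.5 0 31 0;0 1.5 0 33 0;0 1.5 0 33 0"

```text
time: 13.7
eef_pos: [0.5191, 0.0668, 0.0742]
tcp_rot: [-180.0, 0.0, 88.7]
force: [0.2, 0.8, -0.1]
gripper_width: 0.009
```

Run:
```python
from h import *
to(.519,.066,.084,88.6)
f=grab("side"); c=proj(f,np.array([.519,.0655,.085])).astype(int); save(f,'pics/s6.png',(c[0]-30,c[1]-25,c[0]+30,c[1]+20),10)
```

```text
tool dx dy dz mm [-0.8 -0.1 -9.8] turn 0.06
t 13.7 pos [0.5191 0.0668 0.0742] rot [-179.99    0.     88.66] F [ 0.2  0.8 -0.1] M [-0.01  0.04  0.01] w 0.009
```

View pics/s6.png

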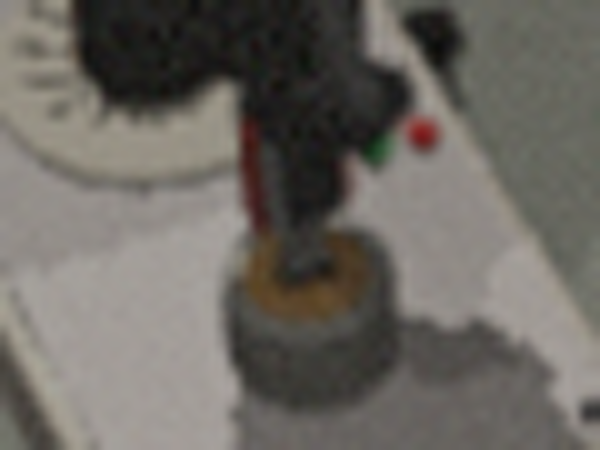

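The blade tip is at (305,275), at the keyhole mouth, with no force. I'll go on down slowly.

servo_tool:
  steps: "0 -0.5 0 1 0;0 -0.5 0 2 0;0 -0.5 0 3 0;0 -0.5 0 4 0;0 -0.5 0 5 0;0 -0.5 0 5 0"

```text
time: 14.35
eef_pos: [0.5189, 0.0662, 0.0691]
tcp_rot: [-180.0, 0.0, 88.7]
force: [1.0, 0.9, 0.2]
gripper_width: 0.0089
```

```bash
python3 -c "
from h import *
to(.519,.066,.0506,88.6)"
```

```text
tool dx dy dz mm [-0.2  0.1 18.5] turn 0.05
t 14.35 pos [0.5189 0.0662 0.0691] rot [-179.98    0.     88.65] F [1.  0.9 0.2] M [-0.    0.03  0.04] w 0.0089
```

servo_tool:
  steps: "0 0 0 1 0;0 0 0 2 0;0 0 0 3 0;0 0 0 4 0;0 0 0 4 0"

```text
time: 14.85
eef_pos: [0.5189, 0.0663, 0.0657]
tcp_rot: [-180.0, -0.0, 88.7]
force: [-1.8, 0.1, 4.4]
gripper_width: 0.0092
```

```bash
python3 -c "
from h import *
to(.519,.066,.0506,88.6)"
```

```text
tool dx dy dz mm [-0.3  0.1 15.1] turn 0.06
t 14.85 pos [0.5189 0.0663 0.0657] rot [-179.97   -0.     88.66] F [-1.8  0.1  4.4] M [-0.04  0.52 -0.04] w 0.0092
```

servo_tool:
  steps: "0 0 0 1 0;0 0 0 2 0;0 0 0 3 0;0 0 0 3 0"

```text
time: 15.25
eef_pos: [0.519, 0.0662, 0.0626]
tcp_rot: [-180.0, -0.0, 88.7]
force: [-1.8, 0.1, 3.4]
gripper_width: 0.0092
```

servo_tool:
  steps: "0 0 1.5 0 0;0 0 1.5 0.5 0;0 0 -1.5 0.5 0;0 0 -1.5 1 0;0 0 0 1 0"

```text
time: 15.75
eef_pos: [0.5192, 0.0662, 0.0616]
tcp_rot: [180.0, -0.0, 88.7]
force: [-2.9, -0.3, 5.6]
gripper_width: 0.009
```

```bash
python3 -c "
from h import *
to(.519,.066,.0506,88.6)"
```

```text
tool dx dy dz mm [-0.2 -0.2 11. ] turn 0.06
t 15.75 pos [0.5192 0.0662 0.0616] rot [180.    -0.    88.66] F [-2.9 -0.3  5.6] M [0.09 0.76 0.03] w 0.009
```

Run:
```python
from h import *
f=grab("side"); c=proj(f,np.array([.519,.0655,.085])).astype(int); save(f,'pics/s7.png',(c[0]-30,c[1]-25,c[0]+30,c[1]+20),10)
```

```text
(no output)
```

View pics/s7.png

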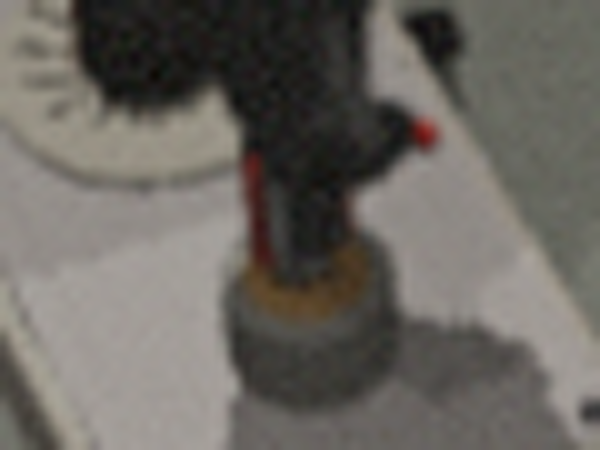

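The bow's lower edge moved from (260,228) to (262,262), in step with the tool, so the blade is sliding into the slot. I'll keep pushing, easing the side force.

servo_tool:
  steps: "0 0 -0.5 1 0;0 0 -0.5 2 0;0 0 -0.5 3 0;0 0 -0.5 4 0;0 0 -0.5 4 0"

```text
time: 16.3
eef_pos: [0.52, 0.0662, 0.058]
tcp_rot: [179.9, -0.0, 88.7]
force: [1.0, 1.6, 0.5]
gripper_width: 0.0091
```

```bash
python3 -c "
from h import *
to(.519,.066,.0506,88.6)"
```

```text
tool dx dy dz mm [-0.2 -1.   7.4] turn 0.05
t 16.3 pos [0.52   0.0662 0.058 ] rot [179.86  -0.    88.65] F [1.  1.6 0.5] M [ 0.04 -0.19 -0.03] w 0.0091
```

servo_tool:
  steps: "0 0 0 1 0;0 0 0 2 0;0 0 0 3 0;0 0 0 4 0;0 0 0 5 0;0 0 0 5 0"

```text
time: 16.9
eef_pos: [0.5201, 0.0662, 0.0543]
tcp_rot: [179.9, 0.0, 88.7]
force: [-3.3, 0.3, 12.7]
gripper_width: 0.0087
```

```bash
python3 -c "
from h import *
to(.519,.066,.0506,88.6)"
```

```text
tool dx dy dz mm [-0.2 -1.1  3.7] turn 0.06
t 16.9 pos [0.5201 0.0662 0.0543] rot [179.85   0.    88.66] F [-3.3  0.3 12.7] M [ 0.03  0.6  -0.06] w 0.0087
```

servo_tool:
  steps: "0 0 0 1 0;0 0 1.5 2 0;0 0 1.5 2 0;0 0 -1.5 2.5 0;0 0 -1.5 2.5 0;0 0 1.5 3 0;0 0 1.5 3 0;0 0 0 3 0;0 0 0 3 0"

```text
time: 17.8
eef_pos: [0.5196, 0.0662, 0.0504]
tcp_rot: [179.9, -0.0, 88.7]
force: [-0.1, 0.1, 8.7]
gripper_width: 0.0093
```

```bash
python3 -c "
from h import *
to(.519,.066,.0506,88.6)"
```

```text
tool dx dy dz mm [-0.2 -0.6 -0.2] turn 0.06
t 17.8 pos [0.5196 0.0662 0.0504] rot [179.9   -0.    88.66] F [-0.1  0.1  8.7] M [ 0.06  0.01 -0.06] w 0.0093
```

servo_tool:
  steps: "0 0 0 1 0;0 0 1 2 0;0 0 -1 2.5 0;0 0 0 2.5 0;0 0 0 2.5 0"

```text
time: 18.3
eef_pos: [0.5198, 0.0662, 0.0502]
tcp_rot: [179.9, 0.0, 88.7]
force: [-5.3, 0.0, 22.8]
gripper_width: 0.0094
```

```bash
python3 -c "
from h import *
to(.519,.066,.0506,88.6)"
```

```text
tool dx dy dz mm [-0.3 -0.8 -0.4] turn 0.06
t 18.3 pos [0.5198 0.0662 0.0502] rot [179.88   0.    88.66] F [-5.3  0.  22.8] M [ 0.04  1.21 -0.01] w 0.0094
```

There's a hard stop at exactly the expected home height (0.0502 against 0.0506). I'll ease the push a little and turn clockwise.

servo_tool:
  steps: "0 0 0 -1 0;0 0 0 -1.5 6;0 0 0 -1.5 12;0 0 0 -1.5 18;0 0 0 -1.5 24;0 0 0 -1.5 30;0 0 0 -1.5 36;0 0 0 -1.5 42;0 0 0 -1.5 48;0 0 0 -1.5 48"

```text
time: 19.3
eef_pos: [0.5203, 0.0667, 0.0504]
tcp_rot: [179.9, -0.2, 40.6]
force: [-1.0, 1.3, 12.9]
gripper_width: 0.0091
```

```bash
python3 -c "
from h import *
to(.5193,.0662,.0506,-7.3)"
```

```text
tool dx dy dz mm [-1.1 -0.2 -0.2] turn 47.88
t 19.3 pos [0.5203 0.0667 0.0504] rot [ 1.7994e+02 -1.7000e-01  4.0580e+01] F [-1.   1.3 12.9] M [0.25 0.16 0.08] w 0.0091
```

servo_tool:
  steps: "0 0 0 0 6;0 0 0 0 12;0 0 0 0 18;0 0 0 0 24;0 0 0 0 30;0 0 0 0 36;0 0 0 0 42;0 0 0 0 48;0 0 0 0 49;0 0 0 0 49"

```text
time: 20.3
eef_pos: [0.5209, 0.0666, 0.0504]
tcp_rot: [-179.9, -0.2, -8.3]
force: [0.6, 0.8, 11.6]
gripper_width: 0.0091
```

```bash
python3 -c "
from h import *
to(.5193,.0662,.0506,-7.3)"
```

```text
tool dx dy dz mm [-1.5  0.6 -0.2] turn -1.03
t 20.3 pos [0.5209 0.0666 0.0504] rot [-179.92   -0.22   -8.33] F [ 0.6  0.8 11.6] M [0.2  0.05 0.15] w 0.0091
```

servo_tool:
  steps: "0 0 0 0 1.5;0 0 0 0 3;0 0 0 0 3;0 0 0 0 3"

```text
time: 20.7
eef_pos: [0.5209, 0.0666, 0.0504]
tcp_rot: [-179.9, -0.2, -11.3]
force: [0.4, 0.9, 12.2]
gripper_width: 0.0092
```

Run:
```python
from h import *
to(.5193,.0662,.0506,-7.3)
f=grab("side"); c=proj(f,np.array([.519,.0655,.085])).astype(int); save(f,'pics/s8.png',(c[0]-40,c[1]-45,c[0]+40,c[1]+15),10)
```

```text
tool dx dy dz mm [-1.5  0.7 -0.2] turn -4.0
t 20.7 pos [0.5209 0.0666 0.0504] rot [-179.91   -0.22  -11.3 ] F [ 0.4  0.9 12.2] M [ 0.22 -0.07  0.14] w 0.0092
```

View pics/s8.png

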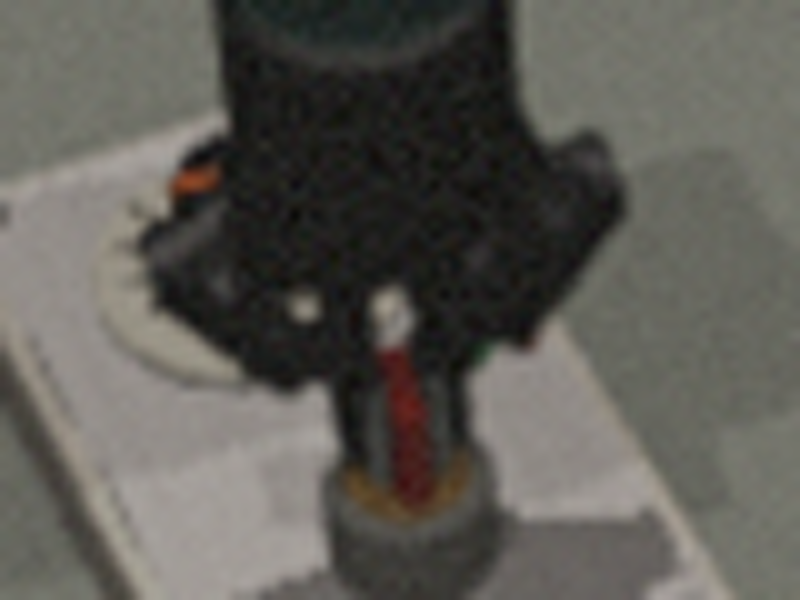

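The bow rests on the brass face at (410,500) with its narrow side to the camera, so the key has turned. I'll turn slightly further to confirm the lock's stop by torque.

servo_tool:
  steps: "0 0 0 0 2;0 0 0 0 3;0 0 0 0 3;0 0 0 0 3"

```text
time: 21.15
eef_pos: [0.5209, 0.0666, 0.0504]
tcp_rot: [-179.9, -0.2, -14.3]
force: [1.2, 1.1, 11.7]
gripper_width: 0.0094
```

Run:
```python
from h import *
to(.5193,.0662,.0506,-7.3)
print(sensors.get_obs()["joints"].round(1))
for i in range(3):
    grab("side"); print(sensors.get_obs()["moment"].round(3))
```

```text
tool dx dy dz mm [-1.5  0.8 -0.2] turn -6.96
t 21.15 pos [0.5209 0.0666 0.0504] rot [-179.9    -0.22  -14.26] F [ 1.2  1.1 11.7] M [ 0.21 -0.06  0.33] w 0.0094
[  0.2  12.8 -24.6  52.4   0.  104.5]
[ 0.242 -0.06   0.362]
[ 0.217 -0.057  0.408]
[ 0.158 -0.1    0.368]
```

Mz rose from 0.14 to 0.37 N m, so the lock is at its stop. One last check that the dial hasn't moved and the other keys are still in place, then I'll hand in.

Run:
```python
from h import *
f=grab("side"); hsv=cv2.cvtColor(f["color"],cv2.COLOR_RGB2HSV)
for nm,lo,hi,r,z in(("pointer",(3,120,80),(20,255,255),(245,195,268,215),.087),("blue",(105,120,50),(130,255,255),(295,295,372,360),.074),("yellow",(20,120,70),(35,255,255),(295,295,372,360),.074)):
    v,u=np.nonzero(cv2.inRange(hsv,lo,hi)[r[1]:r[3],r[0]:r[2]]); print(nm,len(u),u.mean()+r[0],v.mean()+r[1],plane(f,u.mean()+r[0],v.mean()+r[1],z).round(4))
for a in(-12,11,34):
    b=np.radians(a+1.4); print(a,proj(f,np.array([.5215-.012*np.cos(b),.185+.012*np.sin(b),.087])).round(1))
to(.5193,.0662,.0506); workorder.finish_job()
```

```text
pointer 7 254.71428571428572 204.57142857142858 [0.5088 0.1917 0.087 ]
blue 48 335.9166666666667 316.8333333333333 [ 0.5365 -0.2398  0.074 ]
yellow 71 353.28169014084506 305.61971830985914 [ 0.5898 -0.2309  0.074 ]
-12 [256.2 206.4]
11 [255.6 205.4]
34 [255.6 204.2]
tool dx dy dz mm [-1.5  0.8 -0.2] turn None
t 21.35 pos [0.5209 0.0666 0.0504] rot [-179.9    -0.22  -14.26] F [-0.5 -0.1 11.7] M [ 0.2  -0.07  0.37] w 0.0092
the job is handed in; nothing more can be done
```

I set the selector to place 4, put the red key fully home in the key switch and turned it clockwise to its stop. I handed the job in at 21.4 s with the key still gripped there; no verdict came back.

- **Selector:** it went from place 2 to place 4, a 47° turn, then I let go so the detent could settle. The top picture afterwards showed the pointer on the four-dot mark. My numeric angle from that same picture was about 20°, not the expected 12°. That is still nearer to place 4 than place 5 (35°).
- **Last dial check:** the final side view couldn't tell the places apart. The pointer was partly hidden (7 pixels), though it sat where it had been before I turned the key.
- **Key:** it stopped hard within 0.4 mm of the expected home height, and pushing up to 23 N moved it no further. I rocked it to help with the pins. The gripper turned 103° in all, and over the last 3° the torque rose from 0.14 to about 0.37 N m, so the lock is at its stop.
- **Other things on the bench:** the blue and yellow keys were within about 3 mm of their first measured positions. I did not re-measure the loose objects.
- **First dial grip missed:** the real fingertips sit about 35 mm higher than the reported tool position, so the fingers shut above the sleeve. I found the offset by pressing gently on the sleeve top (at most 22 N) and corrected for it from then on.

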